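# Jog the chart recorder's paper forward with the right joystick

## Robot

A 6-joint arm with a two-finger parallel gripper is mounted at the origin on a cart in front of the work surface, level with it; the furniture and walls round the work are solid. World frame = base frame: x ahead of the robot, y to its left, z up, the work surface at z = 0. Lengths are in m, angles in rad, forces in N, time in s.
With the tool pointing down it reaches from about 0.325 to 0.775 m from the base axis. Payload 9.3 kg.
Tool frame: the origin (TCP) lies between the finger pads; the fingertips stand 14 mm ahead of it and the grasp point (between the pads) lies 5 mm behind it; z points along the fingers, x is the direction in which the jaws open and shut, and the axes are right-handed (so a half turn about z gives the same grasp; the last joint's range is limited). The gripper opens to 85 mm and grips with 20 to 120 N. Pads are 22 mm wide; open, the fingers measure 114 mm over their backs; the gripper's body (76 mm by 85 mm) begins 54 mm behind the grasp point. The pads swing forward as they close: fully open they stand 13 mm farther back than shut.
Start: joints at [0.953, 0.259, 0.021, 1.334, 0, 1.418], TCP at [0.247, 0.492, 0.245] pointing down, gripper open.
Joint ranges: [-3.04, 3.04], [-0.91, 1.82], [-1.04, 1.36], [-1.92, 1.95], [-1.52, 1.45], [-3.14, 3.14]. Speed limits (rad/s): [2.22, 2.22, 2.79, 3.14, 3.14, 3.14].

## Interface

Orientations are given as [roll, pitch, yaw] about the fixed x, y, z axes, in that order (R = Rz(yaw) Ry(pitch) Rx(roll)).
In Python, from plant import env gives the robot as it stands. The module is installed in compiled form; this text tells all that it offers.
- The arm moves only by the shell command python3 -m creep 'ROWS' [OPENING] [FORCE]. ROWS is JSON, a list of rows, each an object of numbers: "tx", "ty", "tz": the shift along the tool's x, y, z in m; "rx", "ry", "rz": the turn, a rotation vector about the tool's x, y, z in degrees. In form: [{"tx": .., "ty": .., "tz": .., "rx": .., "ry": .., "rz": ..}, ...]. A call has 1 to 5 rows; each row is the pose to reach, as a shift and turn from the pose measured when the call began, along the tool's axes at that moment; what a row does not reach only later rows make up. A row lasts 1/8 s, in which the tool goes at most 62.5 mm and 10.7 degrees, less where a joint would pass 70% of its speed; a pose out of reach is approached as far as the arm can. A call with a gripper value outside its range is refused whole. OPENING is the gripper command: -1 is fully open, 1 is shut, values between are in proportion, set as the call begins (- or left out, the last holds). The fingers move at their own pace and stop on an object; FORCE is the grip in N (left out, the last holds). Time passes only in rows, so rows that repeat a pose let the fingers close. It gives the time, the measured TCP pose, the force and the opening at its end, in the units of the state.
- env.get_obs(): the state, without advancing time (a new reading comes with each control period).
- env.get_image(name): name is "side" or "top"; returns the picture (400x640x3 uint8, blue, green, red); there is no depth.
- env.camera_info(name): a dict with "camera_matrix" (3x3 intrinsics, pixels), "world_from_camera" (4x4, takes a point from camera to world coordinates). Camera axes: x right, y up, looking along -z (the intrinsics and any distortion apply to the point x, -y, -z); pixel columns grow to the right and rows downward; lengths in m; the calibration is good to about 2 mm. A picture is of the moment at which its call begins. camera_info takes no time and is no camera call.
- env.finish_job(): hands the job in, once; it reports no verdict.
The state is a dict: "clock": time; "qpos": joint angles; "qvel": joint speeds; "effort": joint torques, N m; "position": TCP position; "orientation": TCP orientation; "ft_force": force on the tool from outside, world axes, zero at the start; "torque": the same for the moment, N m; "gripper_width": opening from 0.0 (shut) to 1.0 (fully open).
Only numpy, scipy, OpenCV 4.12 (cv2) and the standard library are available. Lean on these libraries where they do the work, as an engineer would, in place of code of your own. Each camera call takes 0.05 s, during which the arm holds its last target. There are 200 camera calls.

## Task

Two jog boxes stand on the desk. Run the chart recorder's paper forward with the one whose joystick has the orange ball: tilt that stick nearly as far as it goes towards the green lamp on its own box, hold it there for a good second, then let it go so that it springs back upright. Do not push it over towards the red lamp, and leave the blue stick alone.

Things in the scene. Friction and masses are not known exactly. Their poses are not given: they have to be found in the camera images.
- orange_box: Jog box to use, fixed to the desk: grey, black top, 120 (own x) x 80 (own y) x 40 mm high, any yaw. Origin: centre of underside, z up. On top a green lamp lies 45 mm towards own +x, a red one 45 mm towards own -x (20 mm wide, 10 high); in the middle an orange collar and a 9 mm steel rod with a soft black boot and an orange ball, 30 mm across, its centre 125 mm above the origin when upright.
- orange_stick (a joint): Tilt of the orange-ball stick, rad: 0 upright, positive towards the green lamp (box +x), negative towards the red; stops at +-0.42. Pivots only about the box's y axis, 35 mm above the underside: the ball's centre runs on a 90 mm radius (37 mm aside, 8 mm lower at the stop). Spring-centred, about 4 N at the ball to hold fully over; let go, it returns at once without swinging past.
- blue_box: The other jog box, to be left alone, fixed to the desk: same sizes, origin and axes as the orange one, but with a blue ball and a blue collar. At least 210 mm from the orange box, centre to centre.
- blue_stick (a joint): Tilt of the blue-ball stick, rad: 0 upright, positive towards the green lamp of the blue box; same mechanism. To be left upright.

How it is judged:
On the way:
1. the orange-ball stick is held tilted towards the green lamp (value of joint orange_stick above 0.28 rad), for 0.8 s.
At the end, for the whole second after the job is handed in: Both sticks stand upright within 0.06 rad and the orange-ball stick is still (under 0.1 rad/s) (value of joint orange_stick between -0.06 and 0.06 rad and velocity of joint orange_stick between -0.1 and 0.1 rad/s and value of joint blue_stick between -0.06 and 0.06 rad); the robot touches nothing.
It fails at once if the orange-ball stick is pushed over towards the red lamp (more than 0.2 rad) (value of joint orange_stick below -0.2 rad).
It fails at once if the blue-ball stick is tilted either way (more than 0.15 rad) (value of joint blue_stick above 0.15 rad or value of joint blue_stick below -0.15 rad).
It also fails if it takes over 32 s, if anything falls off the work surface, if the arm or the gripper's body presses on something with over 40 N, if the wrist force passes 120 N, or if a joint passes its speed limit or range.

## Working session

There is one attempt and no reset: what is moved stays moved. The work goes in short steps, Python scripts to look and compute and a shell command to move; the robot and the scene stay as the last step left them, time stands still between calls to the robot, and variables do not carry over. Pictures are saved under pics/ and viewed, about 8 in all and at most 12, crops included, and the job is handed in when it is done.

```bash
mkdir -p pics; python3 - <<'E'
from plant import env
import cv2,numpy as np
np.set_printoptions(precision=4,suppress=True)
for n in("side","top"):
    cv2.imwrite(f"pics/{n}0.png",env.get_image(n)); print(n,env.camera_info(n))
print(env.get_obs())
E
```

```text
side {'camera_matrix': array([[440.792 ,   0.    , 323.6744],
       [  0.    , 440.792 , 193.0665],
       [  0.    ,   0.    ,   1.    ]]), 'world_from_camera': array([[ 0.9579,  0.1472, -0.2466,  0.2881],
       [-0.2867,  0.4416, -0.8502, -0.8116],
       [-0.0163,  0.8851,  0.4652,  0.5146],
       [ 0.    ,  0.    ,  0.    ,  1.    ]])}
top {'camera_matrix': array([[465.6522,   0.    , 322.4454],
       [  0.    , 465.6522, 196.5119],
       [  0.    ,   0.    ,   1.    ]]), 'world_from_camera': array([[-0.0151,  0.99  , -0.1402,  0.3664],
       [-0.9997, -0.0179, -0.0188, -0.0022],
       [-0.0212,  0.1399,  0.9899,  1.1535],
       [ 0.    ,  0.    ,  0.    ,  1.    ]])}
{'clock': 0.1, 'qpos': array([0.9534, 0.2592, 0.0208, 1.3337, 0.    , 1.4182]), 'qvel': array([-0.0004, -0.0027,  0.0015, -0.0004, -0.0003, -0.0007]), 'effort': array([  0.0042, -55.6693,  34.5071,   0.0116,  -0.0002,  -0.    ]), 'position': array([0.2464, 0.4915, 0.2447]), 'orientation': array([-3.1414,  0.0012,  1.106 ]), 'ft_force': array([-0.1482, -0.7757,  0.2964]), 'torque': array([-0.0213,  0.0355,  0.0242]), 'gripper_width': 0.9985675193832211}
```

View pics/top0.png

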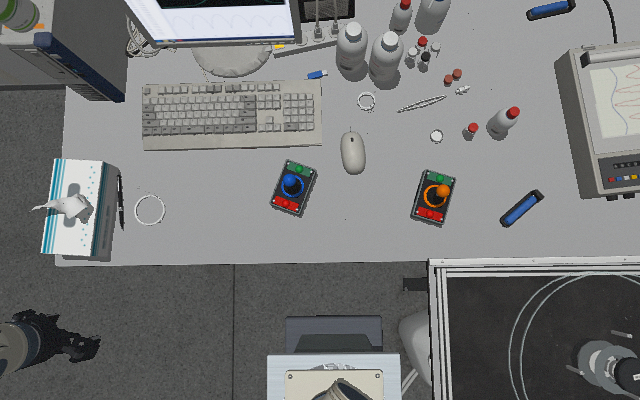

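View pics/side0.png

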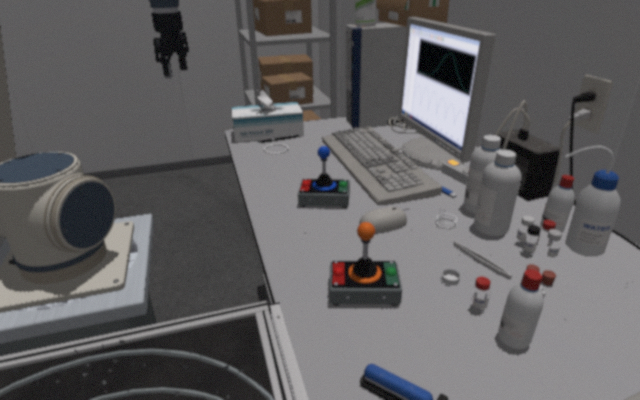

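The top view shows the orange box at about (434,197), with its green lamp at (440,177) and red lamp at (428,214). The orange ball is near (443,190). The blue box is at about (294,187). Next I'll measure these by colour.

```bash
cat > h.py <<'E'
from plant import env
import cv2,numpy as np
np.set_printoptions(precision=4,suppress=True)
def ray(n,p):
    c=env.camera_info(n);K=c["camera_matrix"];T=c["world_from_camera"]
    d=np.linalg.inv(K)@[p[0],p[1],1]; return T[:3,3],T[:3,:3]@(d*[1,-1,-1])
def atz(n,p,z):
    o,d=ray(n,p); return o+d*(z-o[2])/d[2]
def tri(a,b):
    (o1,d1),(o2,d2)=ray("top",a),ray("side",b)
    s,t=np.linalg.lstsq(np.c_[d1,-d2],o2-o1,rcond=None)[0]
    p,q=o1+s*d1,o2+t*d2; return (p+q)/2,np.linalg.norm(p-q)
def proj(n,X):
    c=env.camera_info(n);K=c["camera_matrix"];T=c["world_from_camera"]
    v=(T[:3,:3].T@(np.array(X)-T[:3,3]))*[1,-1,-1]; v=K@v; return v[:2]/v[2]
def blobs(img,lo,hi,roi,mn=15):
    x0,y0,x1,y1=roi; h=cv2.cvtColor(img[y0:y1,x0:x1],cv2.COLOR_BGR2HSV)
    m=cv2.inRange(h,np.array(lo),np.array(hi)); n,l,s,c=cv2.connectedComponentsWithStats(m)
    return [(c[i]+[x0,y0],s[i]) for i in range(1,n) if s[i][4]>mn]
E
python3 - <<'E'
from h import *
t=cv2.imread("pics/top0.png");s=cv2.imread("pics/side0.png")
rt=(405,160,465,230);rs=(320,210,410,310)
for nm,lo,hi in(("or",(8,150,90),(20,255,255)),("gr",(45,100,50),(85,255,255)),("red",(0,150,90),(6,255,255))):
    for n,i,r in(("top",t,rt),("side",s,rs)):
        for c,st in blobs(i,lo,hi,r): print(nm,n,c,st, atz(n,c,.05))
cv2.imwrite("pics/c.png",np.hstack([cv2.resize(t[160:230,405:465],None,fx=6,fy=6,interpolation=2),cv2.resize(s[215:285+25,322:402],(354,420),interpolation=2)]))
E
```

```text
or top [437.369  193.4945] [ 18  24  27  24 271] [ 0.525  -0.2552  0.05  ]
or side [365.9206 229.6561] [ 38  13  17  14 189] [ 0.5686 -0.1356  0.05  ]
or side [350.4    270.7556] [28 55  5 12 45] [ 0.4962 -0.2479  0.05  ]
or side [371.7114 276.8523] [ 38  56  24  17 149] [ 0.5243 -0.2741  0.05  ]
gr top [439.4974 178.2751] [ 22  11  26  15 189] [ 0.5617 -0.2621  0.05  ]
gr side [390.0892 272.5732] [ 64  53  13  22 157] [ 0.5579 -0.2729  0.05  ]
red top [429.2222 213.4646] [ 12  47  26  15 198] [ 0.4775 -0.2336  0.05  ]
red side [338.2453 272.4104] [ 13  52  12  22 212] [ 0.4752 -0.2458  0.05  ]
```

View pics/c.png

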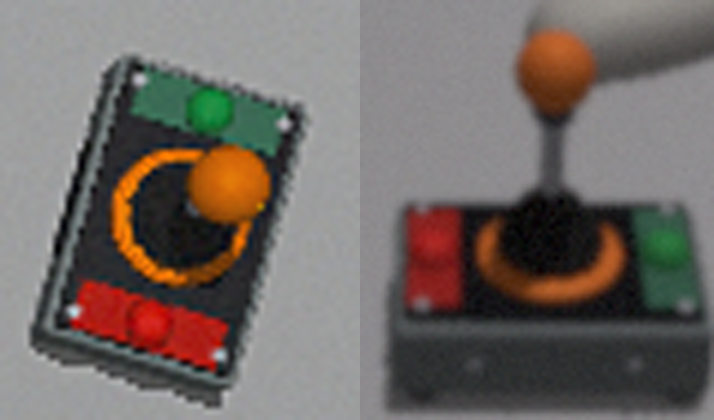

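The crop shows the ball at (443.3,190.7) in the top view and (365.9,229.7) in the side view. The lamps are at (440,178.3) for green and (430,213.8) for red.

```bash
python3 - <<'E'
from h import *
b,e=tri((443.0,190.4),(365.9,229.7));print("ball",b,e)
g=atz("top",(440,178.2),.045);r=atz("top",(430,213.7),.045)
print(g,r,np.linalg.norm(g-r),"mid",(g+r)/2)
sc=354/80; P=lambda u,v:(322+(u-360)/sc-.5+.5,215+v*95/420)
g2=atz("side",P(668,245),.048);r2=atz("side",P(433,240),.048);print(g2,r2,(g2+r2)/2)
for a,c in((g,r),(g2,r2)):print(np.degrees(np.arctan2(*(a-c)[[1,0]])))
E
```

```text
ball [ 0.5207 -0.2501  0.1285] 0.0006565552246332562
[ 0.5628 -0.2645  0.045 ] [ 0.4774 -0.2365  0.045 ] 0.08978884097286043 mid [ 0.5201 -0.2505  0.045 ]
[ 0.564 -0.266  0.048] [ 0.4791 -0.2354  0.048 ] [ 0.5215 -0.2507  0.048 ]
-18.162242211724244
-19.849281460956373
```

The checks agree. The ball is at (0.5205,-0.250,0.127), with lamp spacing of 90 mm and a box yaw of about -19°. I'll push with shut fingers, using their tool-y side, which nearly lines up with the box axis already. First comes the transit at height to 60 mm on the red side of the ball.

```bash
python3 -m creep '[{"tx":-0.548,"ty":0.519,"rz":-7.6},{"tx":-0.548,"ty":0.519,"rz":-7.6},{"tx":-0.548,"ty":0.519,"rz":-7.6},{"tx":-0.548,"ty":0.519,"rz":-7.6},{"tx":-0.548,"ty":0.519,"rz":-7.6}]' 1 40
cat > go.py <<'E'
import sys
from h import *
from scipy.spatial.transform import Rotation as Ro
o=env.get_obs();R=Ro.from_euler("xyz",o["orientation"]).as_matrix()
u=np.array([np.cos(np.radians(-19)),np.sin(np.radians(-19)),0]);b=np.array([.5205,-.2503,0])
g=b+float(sys.argv[1])*u;g[2]=float(sys.argv[2])
T=np.c_[np.cross(u,[0,0,-1]),u,[0,0,-1]]
print("t",o["clock"],o["position"],"along",(o["position"]-b)@u,"shift",R.T@(g-o["position"]),"rot",np.degrees(Ro.from_matrix(R.T@T).as_rotvec()),"F",o["ft_force"],"w",o["gripper_width"],"q",o["qpos"])
E
python3 go.py -.06 .245
```

```text
t 0.1 [0.2464 0.4915 0.2447] along -0.5006491251733183 shift [-0.5482  0.518   0.0003] rot [-0.0158  0.0677 -7.6315] F [-0.1482 -0.7757  0.2964] w 0.9985675193832211 q [0.9534 0.2592 0.0208 1.3337 0.     1.4182]$[0]: bad value
```

```bash
python3 -m creep '[{"tx":-0.04,"ty":0.038,"tz":0,"rx":0,"ry":0,"rz":-2},{"tx":-0.08,"ty":0.076,"tz":0,"rx":0,"ry":0,"rz":-4},{"tx":-0.12,"ty":0.114,"tz":0,"rx":0,"ry":0,"rz":-6},{"tx":-0.16,"ty":0.152,"tz":0,"rx":0,"ry":0,"rz":-7.6},{"tx":-0.2,"ty":0.19,"tz":0,"rx":0,"ry":0,"rz":-7.6}]' 1 40; python3 go.py -.06 .245
```

```text
clock: 0.72
position: [0.3266, 0.2259, 0.2448]
orientation: [-3.141, 0.001, 1.239]
ft_force: [0.6, 0.2, 0.2]
gripper_width: -0.005
t 0.725 [0.3266 0.2259 0.2448] along -0.33834557213390853 shift [-0.3872  0.2782  0.0002] rot [-0.0149  0.0676  0.0181] F [0.5926 0.2126 0.2262] w -0.004910256609458947 q [ 0.3934 -0.0029 -0.2907  1.284  -0.0007  0.7247]
```

```bash
python3 -m creep '[{"tx":-0.048,"ty":0.035,"tz":0,"rx":0,"ry":0,"rz":0},{"tx":-0.097,"ty":0.07,"tz":0,"rx":0,"ry":0,"rz":0},{"tx":-0.145,"ty":0.104,"tz":0,"rx":0,"ry":0,"rz":0},{"tx":-0.194,"ty":0.139,"tz":0,"rx":0,"ry":0,"rz":0},{"tx":-0.242,"ty":0.174,"tz":0,"rx":0,"ry":0,"rz":0}]'; python3 go.py -.06 .245
```

```text
clock: 1.35
position: [0.4125, -0.0616, 0.245]
orientation: [-3.142, 0.001, 1.239]
ft_force: [0.7, 0.9, 0.5]
gripper_width: -0.003
t 1.35 [ 0.4125 -0.0616  0.245 ] along -0.16357986737024216 shift [-0.1432  0.1036  0.0002] rot [-0.0046  0.0594 -0.0019] F [0.6691 0.9498 0.5101] w -0.002753113350099475 q [-0.3494  0.0312 -0.2553  1.2843 -0.001  -0.0177]
```

```bash
python3 -m creep '[{"tx":-0.048,"ty":0.035,"tz":0,"rx":0,"ry":0,"rz":0},{"tx":-0.097,"ty":0.07,"tz":0,"rx":0,"ry":0,"rz":0},{"tx":-0.145,"ty":0.104,"tz":0,"rx":0,"ry":0,"rz":0},{"tx":-0.145,"ty":0.104,"tz":0,"rx":0,"ry":0,"rz":0}]'; python3 go.py -.06 .115
```

```text
clock: 1.85
position: [0.464, -0.2361, 0.2437]
orientation: [-3.14, 0.001, 1.235]
ft_force: [0.1, 1.1, 0.6]
gripper_width: -0.002
t 1.85 [ 0.464  -0.2361  0.2437] along -0.058041673765079786 shift [ 0.0051 -0.0018  0.1287] rot [-0.0991  0.0551 -0.2263] F [0.1494 1.0544 0.5588] w -0.0020409415069346177 q [-0.6311  0.2098 -0.048   1.3143 -0.0014 -0.2956]
```

```bash
python3 -m creep '[{"tx":0.004,"ty":-0.002,"tz":0.035,"rx":0,"ry":0,"rz":0},{"tx":0.004,"ty":-0.002,"tz":0.07,"rx":0,"ry":0,"rz":0},{"tx":0.004,"ty":-0.002,"tz":0.105,"rx":0,"ry":0,"rz":0},{"tx":0.004,"ty":-0.002,"tz":0.129,"rx":0,"ry":0,"rz":0},{"tx":0.004,"ty":-0.002,"tz":0.129,"rx":0,"ry":0,"rz":0}]'; python3 go.py 0.008 .115
python3 - <<'E'
from h import *
t=env.get_image("top")[130:240,375:485];s=env.get_image("side")[170:320,290:440]
cv2.imwrite("pics/d.png",np.hstack([cv2.resize(t,(390,390)),cv2.resize(s,(390,390))]))
E
```

```text
clock: 2.48
position: [0.4621, -0.2303, 0.1134]
orientation: [-3.136, -0.0, 1.236]
ft_force: [0.6, 0.5, 1.0]
gripper_width: 0.005
t 2.475 [ 0.4621 -0.2303  0.1134] along -0.06170437094938592 shift [ 0.0003  0.0697 -0.002 ] rot [-0.3053 -0.0151 -0.194 ] F [0.601  0.4965 0.978 ] w 0.005293039483432165 q [-0.6242  0.2808 -0.2983  0.9968 -0.0013 -0.2892]
```

View pics/d.png

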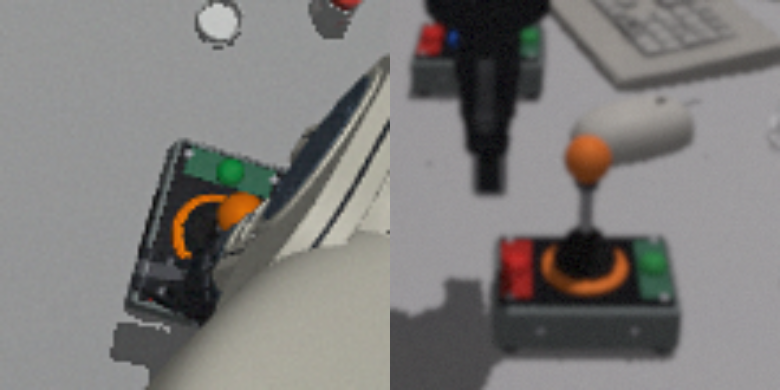

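The fingers are on the red side, level with the ball and clear of it. Contact should come at about -26 mm along the axis. I'll push to about +5.5 mm, which gives a tilt near 0.36 rad.

```bash
python3 -m creep '[{"tx":0,"ty":0.018,"tz":-0.001,"rx":0,"ry":0,"rz":0},{"tx":0,"ty":0.034,"tz":-0.001,"rx":0,"ry":0,"rz":0},{"tx":0,"ty":0.05,"tz":-0.001,"rx":0,"ry":0,"rz":0},{"tx":0,"ty":0.067,"tz":-0.001,"rx":0,"ry":0,"rz":0},{"tx":0,"ty":0.067,"tz":-0.001,"rx":0,"ry":0,"rz":0}]'; python3 go.py 0.006 .115
python3 - <<'E'
from h import *
t=env.get_image("top")[130:240,375:485];s=env.get_image("side")
for c,st in blobs(s,(8,150,90),(20,255,255),(320,200,420,262)):print(c,st)
cv2.imwrite("pics/e.png",np.hstack([cv2.resize(t,(390,390)),cv2.resize(s[170:320,290:440],(390,390))]))
u=np.array([.9455,-.3256,0])
for a in(0,.25,.3,.35,.4):print(a,proj("side",np.array([.5205,-.2503,.037])+.09*(np.sin(a)*u+np.cos(a)*np.array([0,0,1]))))
E
```

```text
clock: 3.2
position: [0.5271, -0.2534, 0.1164]
orientation: [-3.14, 0.001, 1.236]
ft_force: [-2.9, 1.5, 2.1]
gripper_width: -0.004
t 3.2 [ 0.5271 -0.2534  0.1164] along 0.007274470118313542 shift [ 0.0007 -0.0013  0.0014] rot [-0.1128  0.0497 -0.1757] F [-2.8786  1.4694  2.0695] w -0.00427132895853642 q [-0.5908  0.383  -0.1328  1.0567 -0.0013 -0.2561]
[385.4029 233.2379] [ 58  25  16  17 206]
0 [365.6013 230.6499]
0.25 [379.3205 232.2221]
0.3 [381.9684 232.8798]
0.35 [384.5659 233.6478]
0.4 [387.1056 234.5238]
```

View pics/e.png

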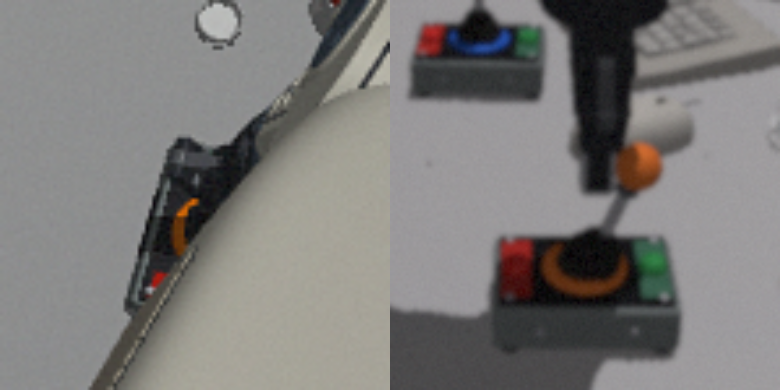

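The stick is tilted well towards the green lamp. The ball is at (385.4,233.2) in the side view, which gives about 0.36 rad, and the force is about 3 N. I'll hold it there for 1.25 s.

```bash
for i in 1 2; do python3 -m creep '[{"tx":0,"ty":0,"tz":0,"rx":0,"ry":0,"rz":0},{"tx":0,"ty":0,"tz":0,"rx":0,"ry":0,"rz":0},{"tx":0,"ty":0,"tz":0,"rx":0,"ry":0,"rz":0},{"tx":0,"ty":0,"tz":0,"rx":0,"ry":0,"rz":0},{"tx":0,"ty":0,"tz":0,"rx":0,"ry":0,"rz":0}]'; done; python3 - <<'E'
from h import *
for c,st in blobs(env.get_image("side"),(8,150,90),(20,255,255),(320,200,420,262)):print(c,st)
E
```

```text
clock: 3.92
position: [0.5264, -0.2531, 0.1167]
orientation: [-3.14, 0.001, 1.236]
ft_force: [-2.4, 1.3, 1.4]
gripper_width: 0.003
clock: 4.55
position: [0.5264, -0.2532, 0.1167]
orientation: [-3.14, 0.001, 1.236]
ft_force: [-4.0, 1.8, -0.4]
gripper_width: -0.002
[385.1773 233.266 ] [ 58  25  16  17 203]
```

The ball held at (385.2,233.3), still about 0.36 rad, for over 1.3 s. Now I'll back off along the axis and then lift.

```bash
python3 -m creep '[{"tx":0,"ty":-0.018,"tz":0,"rx":0,"ry":0,"rz":0},{"tx":0,"ty":-0.036,"tz":0,"rx":0,"ry":0,"rz":0},{"tx":0,"ty":-0.054,"tz":0,"rx":0,"ry":0,"rz":0},{"tx":0,"ty":-0.075,"tz":0,"rx":0,"ry":0,"rz":0},{"tx":0,"ty":-0.085,"tz":0,"rx":0,"ry":0,"rz":0}]'; python3 -m creep '[{"tx":0,"ty":-0.005,"tz":-0.03,"rx":0,"ry":0,"rz":0},{"tx":0,"ty":-0.005,"tz":-0.07,"rx":0,"ry":0,"rz":0},{"tx":0,"ty":-0.005,"tz":-0.11,"rx":0,"ry":0,"rz":0},{"tx":0,"ty":-0.005,"tz":-0.11,"rx":0,"ry":0,"rz":0},{"tx":0,"ty":-0.005,"tz":-0.11,"rx":0,"ry":0,"rz":0}]'
python3 - <<'E'
from h import *
s=env.get_image("side")
for c,st in blobs(s,(8,150,90),(20,255,255),(320,200,420,262)):print(c,st)
cv2.imwrite("pics/f.png",s)
E
```

```text
clock: 5.22
position: [0.446, -0.2253, 0.1172]
orientation: [-3.141, 0.001, 1.236]
ft_force: [0.6, -0.4, 0.3]
gripper_width: 0.001
clock: 5.85
position: [0.4415, -0.2237, 0.2269]
orientation: [3.141, 0.001, 1.236]
ft_force: [0.7, -0.8, -0.1]
gripper_width: -0.001
[365.899  230.3606] [ 38  23  17  16 208]
```

View pics/f.png

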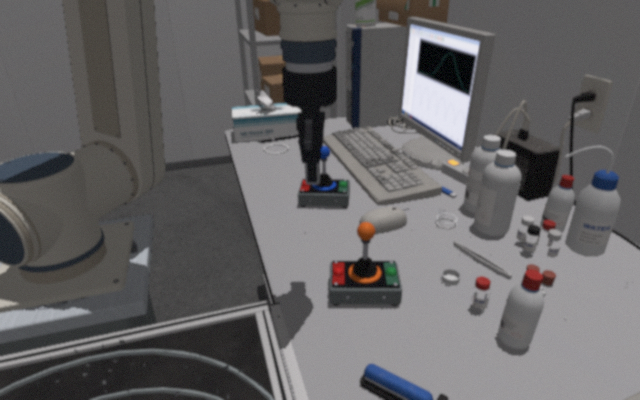

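The orange ball is back at (365.9,230.4), which is upright. The blue ball is still upright at (324,150), and the gripper is well clear in the air.

```bash
python3 -c "
from plant import env
print(env.finish_job())"
```

```text
the job is handed in; nothing more can be done
None
```

I pushed the orange-ball stick towards its green lamp with the shut fingers, held it there, then backed off and lifted clear. I handed the job in at about 6 s of the 32 s allowed.

- **Hold:** the ball's position in the side camera put the tilt at about 0.36 rad. It read the same at the start and end of a hold of more than 1.25 s, with a force of about 3–4 N.
- **Release:** the orange ball came back to within about 1 pixel of where it stood before the push. I only ever pushed it towards the green lamp.
- **Blue stick:** the arm stayed well above it on the way over, and it looks upright in the last picture.
- **Robot at hand-in:** the tool was about 0.23 m up, touching nothing, and the force reading was under about 1 N.

Two checks disagreed slightly. The measured ball height was 3 mm above the nominal 125 mm, and the two cameras gave box yaws of -18.2° and -19.8°, so I used -19°. My first move command was refused ("bad value") and nothing moved. I got no verdict from the hand-in, as expected.

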